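Load the exhibit tray and hold the lamp shutter open for the exposure

TASK

Stand the amber jar and the blue tin upright in the grey tray, in a row with the clear jar that is already there, all flat on its floor, and let go of them. Then pull the red handle of the lamp's spring-return shutter out until its red index lies over the green band, and keep it there for the exposure: finish while still holding it still, because it snaps shut when released. Leave the other things on the bench where they are.

Things in the scene. Friction and masses are not known exactly. Their poses are not given: they have to be found in the camera images.
- tray: open grey plastic tray, fixed to the bench; outside 206 x 86 x 25 mm (its x, y, z), walls and floor 5 mm thick, so inside 196 x 76 mm with the floor 5 mm above its origin and walls 20 mm above the floor; origin at the centre of its underside, on the bench. The clear jar stands at its -x end; the rest is just long enough (about 130 mm) for the amber jar and the tin in one row along x, in either order, with the tin's 52 mm side along the row
- clear_center (a point): clear glass jar with white lid and beige contents, loose, already standing in the tray at its -x end; diameter 62, height 96 mm; point at its centre, 48 mm above its underside; z up
- amber_center (a point): amber glass jar with black lid, loose, standing on the bench; diameter 60 mm up to 78 mm high, then a lid of diameter 54, total height 96 mm; 0.25 kg or so; point at its centre, 48 mm above its underside; z up
- tin_center (a point): blue tin with bright steel lid and a white paper label, loose, standing on the bench; 52 (x) x 58 (y) x 96 mm (z), the lid from 82 mm up is 2 mm narrower; 0.2 kg or so; point at its centre, 48 mm above its underside; z up
- shutter (a joint): travel of the lamp's shutter slide in m: 0 = shut, grows as it is pulled out along the -x direction of the point handle, stop at 0.085. A spring pulls it back: about 4.4 N at 0, rising by 1.1 N per 10 mm; it shuts when released
- handle (a point): red upright handle on the shutter slide, a block 14 (x, the direction of travel) x 36 (y) x 50 mm (z) that stands free on the flat top of the grey lamp housing (200 x 130 x 110 mm); point 20 mm below the handle's top, 30 mm above the slide plate, about 146 mm above the bench; -x is the pulling direction, z up
- index (a point): red pointer 3 mm wide on the shutter slide, over the white scale on top of the lamp housing, 90 mm behind (+x of) the handle; it moves with the slide; same axes as the handle; its middle
- mark_center (a point): green band on the white scale, 14 mm wide along the travel (x) and fixed to the lamp; point at its centre; axes as the handle. When the index is over the band's centre the shutter is right; the distance from index to band at the start is the pull that is needed (35 to 65 mm)
- powder_pot: open black powder pot, diameter 60, height 42 mm; origin under its centre. Bystander: leave it alone.
- pot_lid: black pot lid lying flat, diameter 64, height 14 mm; origin under its centre. Bystander: leave it alone.
- tape_roll: roll of clear lifting tape lying flat, diameter 80, height 25 mm; origin under its centre. Bystander: leave it alone.
- brush: hand brush lying on the bench along its x axis, under 0.25 m long; origin under its middle. Bystander: leave it alone.
- loupe: dark metal magnifier, diameter 44, height 42 mm; origin under its centre. Bystander: leave it alone.
- marker: yellow evidence marker, foot 50 x 40 mm, upright plate, height 53 mm; origin under its centre. Bystander: leave it alone.

How it is judged:
On the way, in this order (a step that is already met when the one before it is completed fails the run):
1. all three exhibits stand in the tray, let go, with the shutter still shut (x of clear_center in the frame of tray between -0.078 and 0.078 m and y of clear_center in the frame of tray between -0.02 and 0.02 m and z of clear_center in the frame of tray between 0.048 and 0.058 m and angle between each of clear_center, amber_center, tin_center's own z axis and vertical below 0.1 rad and x of amber_center in the frame of tray between -0.078 and 0.078 m and y of amber_center in the frame of tray between -0.02 and 0.02 m and z of amber_center in the frame of tray between 0.048 and 0.058 m and x of tin_center in the frame of tray between -0.078 and 0.078 m and y of tin_center in the frame of tray between -0.02 and 0.02 m and z of tin_center in the frame of tray between 0.048 and 0.058 m and contact force between the fingers and clear below 0.1 N and contact force between the fingers and amber below 0.1 N and contact force between the fingers and tin below 0.1 N and value of joint shutter below 0.008 m), for 0.2 s.
2. the shutter is pulled out so that the index is over the green band (x of index in the frame of mark_center between -0.007 and 0.007 m), for 0.2 s.
At the end, for the whole second after the job is handed in: Clear jar, amber jar and tin all stand in the tray, flat on its floor (within 5 mm) and upright (within 0.1 rad), not touched by the fingers; the index is within 7 mm of the centre of the green band, the slide is still (under 20 mm/s) and held by the fingers alone with more than 3 N (all of step 2 and x of clear_center in the frame of tray between -0.078 and 0.078 m and y of clear_center in the frame of tray between -0.02 and 0.02 m and z of clear_center in the frame of tray between 0.048 and 0.058 m and angle between each of clear_center, amber_center, tin_center's own z axis and vertical below 0.1 rad and x of amber_center in the frame of tray between -0.078 and 0.078 m and y of amber_center in the frame of tray between -0.02 and 0.02 m and z of amber_center in the frame of tray between 0.048 and 0.058 m and x of tin_center in the frame of tray between -0.078 and 0.078 m and y of tin_center in the frame of tray between -0.02 and 0.02 m and z of tin_center in the frame of tray between 0.048 and 0.058 m and contact force between each of the fingers, shutter and clear below 0.1 N and contact force between each of the fingers, shutter and amber below 0.1 N and contact force between each of the fingers, shutter and tin below 0.1 N and value of joint shutter above 0.02 m and velocity of joint shutter between -0.02 and 0.02 m/s and contact force between the fingers and shutter above 3 N); the arm keeps its last pose, push and grip.
It fails at once if one of the other things on the bench (powder pot, its lid, tape roll, brush, loupe, yellow marker) is moved by more than 30 mm (distance of any of powder_pot, pot_lid, tape_roll, brush, loupe, marker from where it was at the start of the episode above 0.03 m).
It fails at once if an exhibit is tipped over (leans more than 40 degrees) (angle between any of clear_center, amber_center, tin_center's own z axis and vertical above 0.7 rad).
It also fails if it takes over 69 s, if anything falls off the work surface, if the arm or the gripper's body presses on something with over 40 N, if the wrist force passes 120 N, or if a joint passes its speed limit or range.

ROBOT

A 6-joint arm with a two-finger parallel gripper is mounted at the origin on the work surface. World frame = base frame: x ahead of the robot, y to its left, z up, the work surface at z = 0. Lengths are in m, angles in rad, forces in N, time in s.
With the tool pointing down it reaches from about 0.2 to 0.875 m from the base axis. Payload 3.4 kg.
Tool frame: the origin (TCP) lies between the finger pads; the fingertips stand 25 mm ahead of it and the grasp point (between the pads) lies 6 mm ahead of it (r.nose_length is the z of the fingertips in the tool frame, in m); z points along the fingers, x is the direction in which the jaws open and shut, and the axes are right-handed (so a half turn about z gives the same grasp; the last joint's range is limited). The gripper opens to 94 mm and grips with 3 to 60 N. Pads are 16 mm wide; open, the fingers measure 119 mm over their backs; the gripper's body (75 mm by 177 mm) begins 78 mm behind the grasp point.
Start: joints at [-1.229, 0.276, 1.505, -0, 1.361, -0.121], TCP at [0.257, -0.515, 0.23] pointing down, gripper open.
Joint ranges: [-2.89, 2.89], [-0.75, 2.08], [0.22, 2.7], [-1.18, 4.32], [0.11, 2.71], [-2.7, 2.7]. Speed limits (rad/s): [2.57, 2.57, 3.14, 3.14, 3.14, 3.14].

INTERFACE

Orientations are given as a unit quaternion [w, x, y, z].
In Python, from plant import r, gripper_to, inverse_kinematics, vision, models, telemetry gives the robot as it stands. Calls block until the motion is done:
- r.move_to(position, orientation): joint-space move of the TCP to a pose.
- r.move_l(position, rot=None, vel=0.15, guard=None): straight line of the TCP; rot=None keeps the orientation; vel is the mean speed in m/s. With guard (N) it stops when the force on the tool has changed by that much, and returns True; else False.
- r.movej(angles): joint-space move.
- gripper_to(opening, f_grip=None): finger opening in m; f_grip is the grip in N (None keeps the last); returns when the fingers have stopped.
- r.hold(seconds).
- inverse_kinematics(position, orientation): joint angles nearest the present ones, or None.
- vision.snapshot(name): name is "scene" or "top"; returns the picture (420x560x3 uint8, red, green, blue); there is no depth.
- vision.get_calibration(name): a dict with "fx", "fy", "cx", "cy" (pixels), "D" ([k1, k2, p1, p2, k3] as OpenCV has them; the pictures are not rectified), "position" and "orientation" of the camera in the world. Camera axes: x right, y down, z forward; pixel columns grow to the right and rows downward; lengths in m; the calibration is good to about 2 mm. A picture is of the moment at which its call begins. get_calibration takes no time and is no camera call.
A pose or a line that the arm cannot do raises r.PlanningError and nothing moves.
- r.sign_off(): hands the job in, once; it reports no verdict.
Trained networks look in the newest picture that a camera, given by its name, has taken for a name from the list of things; names that differ only in an ending like _2 or _b are one class to them, and where a whole thing is asked for, a point or a joint stands for the part that bears it (a point fixed in the world has none). Each returns a list of dicts, best first, with "score" (0 to 1); they miss things now and then, are a little off and sometimes report something else, mostly with a low value. They report only what shows in the picture. A call takes as long as a camera call.
- models.boxes_of(thing, camera): "at" ([x, y, z] in m, in world coordinates, good to about 4 mm: the middle of the surface that is visible of it).
- models.regions_of(thing, camera): "pixels" (420x560 bool, what is visible of it).
- models.mark_of(thing, camera): "at" ([x, y, z] in m, in world coordinates, good to about 4 mm: a listed point, or the origin of a listed thing).
Readings, each from a call of its own:
- telemetry.current_t(): time.
- telemetry.current_joints(): joint angles.
- telemetry.current_dq(): joint speeds.
- telemetry.current_joint_efforts(): joint torques, N m.
- telemetry.current_ee_pos(): TCP position.
- telemetry.current_tool_rot(): TCP orientation.
- telemetry.current_wrist_force(): force on the tool from outside, world axes, zero at the start.
- telemetry.current_torque(): the same for the moment, N m.
- telemetry.current_opening(): finger opening in m.
Only numpy, scipy, OpenCV 4.12 (cv2) and the standard library are available. Lean on these libraries where they do the work, as an engineer would, in place of code of your own. Each camera call takes 0.05 s, during which the arm holds its last target. There are 200 camera calls.

## Working session

There is one attempt and no reset: what is moved stays moved. The work goes in short steps, each a Python script; the robot and the scene stay as the last script left them, time stands still between calls to the robot, and variables do not carry over. Pictures are saved under pics/ and viewed, about 8 in all and at most 12, crops included, and the job is handed in when it is done.

```bash
ls; mkdir -p pics; python3 - <<'E'
from plant import r, gripper_to, inverse_kinematics, vision, models, telemetry
import cv2,numpy as np
for c in ("scene","top"):
    im=vision.snapshot(c); cv2.imwrite(f"pics/{c}0.png",im[:,:,::-1])
    k=vision.get_calibration(c); print(c,{a:np.round(b,3).tolist() for a,b in k.items()})
    for n in "tray clear_center amber_center tin_center handle index mark_center powder_pot pot_lid tape_roll brush loupe marker".split():
        print(n,[(np.round(d["at"],3).tolist(),round(d["score"],2)) for d in models.mark_of(n,c)[:2]])
print(telemetry.current_t(),telemetry.current_tool_rot())
E
```

```text
pics
scene {'fx': 394.317, 'fy': 394.317, 'cx': 279.784, 'cy': 215.571, 'D': [-0.026, 0.0, 0.0, 0.0, 0.0], 'position': [1.422, -0.152, 0.708], 'orientation': [-0.366, 0.687, 0.555, -0.294]}
tray []
clear_center [([0.489, 0.034, 0.052], 0.88)]
amber_center [([0.43, 0.319, 0.049], 0.83)]
tin_center [([0.579, 0.267, 0.051], 0.89), ([0.359, -0.184, 0.002], 0.73)]
handle [([0.608, -0.311, 0.146], 0.74)]
index [([0.705, -0.358, 0.113], 0.74), ([0.431, 0.316, 0.05], 0.54)]
mark_center [([0.668, -0.356, 0.113], 0.57)]
powder_pot [([0.756, 0.011, -0.003], 0.72)]
pot_lid [([0.374, 0.096, 0.001], 0.66)]
tape_roll [([0.778, -0.131, 0.0], 0.73)]
brush [([0.533, 0.489, 0.002], 0.57)]
loupe [([0.356, -0.181, -0.002], 0.68)]
marker [([0.75, 0.236, 0.003], 0.78)]
top {'fx': 384.708, 'fy': 384.708, 'cx': 272.361, 'cy': 209.516, 'D': [0.013, 0.0, 0.0, 0.0, 0.0], 'position': [0.36, 0.068, 1.08], 'orientation': [0.069, -0.651, 0.752, -0.077]}
tray [([0.553, 0.019, 0.0], 0.64)]
clear_center [([0.492, 0.038, 0.052], 0.88)]
amber_center [([0.43, 0.321, 0.044], 0.65)]
tin_center [([0.586, 0.269, 0.047], 0.88)]
handle [([0.613, -0.311, 0.147], 0.67)]
index [([0.707, -0.351, 0.115], 0.56)]
mark_center [([0.667, -0.35, 0.111], 0.41), ([0.762, 0.009, 0.004], 0.28)]
powder_pot [([0.764, 0.012, 0.002], 0.71)]
pot_lid [([0.372, 0.095, 0.002], 0.83)]
tape_roll [([0.783, -0.13, -0.001], 0.8), ([0.708, -0.352, 0.116], 0.67)]
brush [([0.537, 0.493, -0.0], 0.78), ([0.707, -0.353, 0.113], 0.37)]
loupe [([0.358, -0.18, 0.002], 0.64)]
marker [([0.754, 0.233, -0.003], 0.57)]
1.4 [ 2.63945240e-05  8.50416090e-01 -5.26110704e-01  1.56189516e-05]
```

View pics/top0.png

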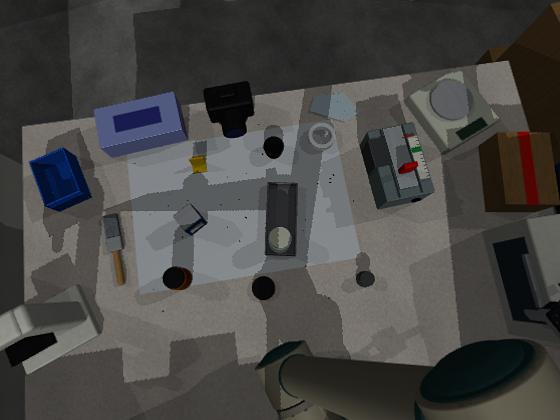

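View pics/scene0.png

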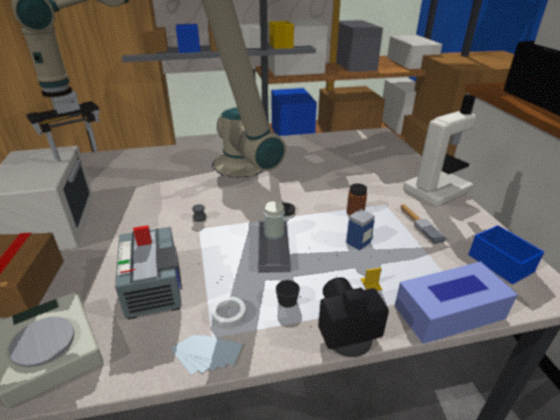

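The top view shows the tray at about (282,218) px with the clear jar at its near end, the amber jar at (178,277), the tin at (191,219) with a yaw, and the lamp at (400,165). The scene view agrees with this. Next I'll rectify patches at the known heights to get the yaws.

```bash
cat > h.py <<'E'
from plant import r, gripper_to, inverse_kinematics, vision, models, telemetry
import cv2,numpy as np
from scipy.spatial.transform import Rotation as R
def cam(c):
    k=vision.get_calibration(c); q=k["orientation"]
    M=R.from_quat([q[1],q[2],q[3],q[0]]).as_matrix()
    K=np.array([[k["fx"],0,k["cx"]],[0,k["fy"],k["cy"]],[0,0,1.]])
    return K,np.array(k["D"],float),M,np.array(k["position"])
def proj(c,P):
    K,D,M,p=cam(c); rv=cv2.Rodrigues(M.T)[0]
    return cv2.projectPoints(np.asarray(P,float).reshape(-1,3),rv,-M.T@p,K,D)[0].reshape(-1,2)
def lift(c,uv,z):
    K,D,M,p=cam(c); n=cv2.undistortPoints(np.asarray(uv,float).reshape(-1,1,2),K,D).reshape(-1,2)
    d=np.c_[n,np.ones(len(n))]@M.T; return (p+d*((z-p[2])/d[:,2])[:,None])[:,:2]
def ortho(c,im,x,y,z,half,s):
    """patch: up=+x, left=+y, s px per m"""
    n=int(2*half*s); v,u=np.mgrid[0:n,0:n]
    P=np.stack([x+half-v/s,y+half-u/s,np.full_like(u,z,float)],-1)
    m=proj(c,P).reshape(n,n,2).astype(np.float32)
    return cv2.remap(im,m[...,0],m[...,1],cv2.INTER_CUBIC)
def down(a):
    """tool down with jaw axis (tool x) at world yaw a -> wxyz"""
    q=(R.from_euler('z',a)*R.from_euler('x',np.pi)).as_quat(); return [q[3],q[0],q[1],q[2]]
E
python3 - <<'E'
from h import *
im=vision.snapshot("top")
for n in ("tray","tin_center","shutter"):
    g=models.regions_of(n,"top")
    if not g: print(n,"none"); continue
    m=g[0]["pixels"]; v,u=np.nonzero(m)
    z={"tray":.025,"tin_center":.096,"shutter":.13}[n]
    P=lift("top",np.c_[u,v],z).astype(np.float32)
    (c,s,a)=cv2.minAreaRect(P); print(n,g[0]["score"],m.sum(),np.round(c,4),np.round(s,4),round(a,1))
a=[ortho("top",im,.553,.019,.025,.13,1500),ortho("top",im,.583,.268,.096,.0866,2250),ortho("top",im,.65,-.34,.115,.13,1500)]
a=[cv2.resize(np.clip(x.astype(float)*1.6,0,255).astype(np.uint8),(390,390)) for x in a]
b=np.hstack([a[0],a[2]]);cv2.imwrite("pics/o1.png",b[:,:,::-1])
cv2.imwrite("pics/o2.png",a[1][:,:,::-1])
E
```

```text
tray 0.97 1698 [0.5531 0.0197] [0.0855 0.2072] 79.7
tin_center 0.88 633 [0.5704 0.2591] [0.0779 0.0584] 33.4
shutter 0.85 2046 [ 0.6452 -0.274 ] [0.1739 0.1295] 10.8
```

View pics/o1.png

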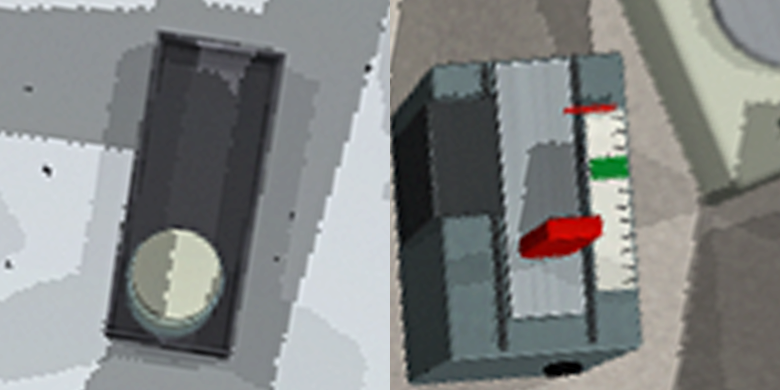

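View pics/o2.png

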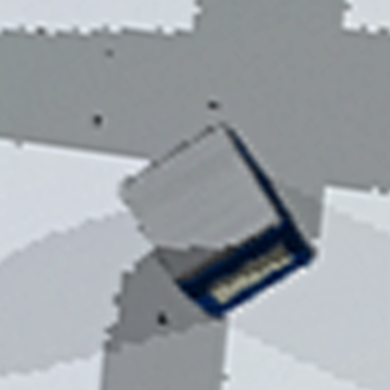

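The rectified patches give the following:

| Item | Result |
|---|---|
| Tray | Centre (0.553, 0.020), yaw −10.3°; the fitted rectangle is 207 x 85.5 mm, which matches the given size |
| Lamp axis | About +3.2° |
| Index to band | (590,109) to (609,167) px, about 39 mm |
| Tin | Lid centre near (0.580, 0.266), long side along about −58° |

I'll start with the amber jar.

```bash
cat >> h.py <<'E'
TR=np.array([.553,.0197]); TY=np.deg2rad(-10.3)
def tray2w(x,y): return TR+np.array([np.cos(TY)*x-np.sin(TY)*y,np.sin(TY)*x+np.cos(TY)*y])
def best(p,a):
    """of the two equivalent jaw yaws, the one with the smaller wrist turn"""
    j=telemetry.current_joints(); o=[]
    for b in (a,a+np.pi):
        s=inverse_kinematics(p,down(b))
        if s is not None: o.append((abs(s[5]-j[5]),b))
    return down(min(o)[1])
def pick(x,y,a,zg=.05):
    q=best([x,y,.22],a); gripper_to(.094)
    r.move_to([x,y,.22],q); hit=r.move_l([x,y,zg+.006],vel=.15,guard=15)
    gripper_to(0.,25); print("pick hit",hit,"opening",telemetry.current_opening())
    r.move_l([x,y,.22],vel=.2); print("lifted",telemetry.current_opening(),telemetry.current_wrist_force())
def place(tx,ty,zg=.05):
    x,y=tray2w(tx,ty); q=best([x,y,.22],TY+np.pi/2)
    r.move_to([x,y,.22],q); r.move_l([x,y,zg+.006+.020],vel=.15)
    hit=r.move_l([x,y,zg+.006+.002],vel=.04,guard=6)
    print("place hit",hit,telemetry.current_ee_pos())
    gripper_to(.078); r.move_l([x,y,.22],vel=.2)
E
python3 - <<'E'
from h import *
pick(.43,.320,TY+np.pi/2)
place(.0035,0)
im=vision.snapshot("top")
for n in ("amber_center","clear_center"): 
    d=models.mark_of(n,"top")
    if d: p=np.array(d[0]["at"]);e=p[:2]-TR;print(n,p,d[0]["score"],e@[np.cos(TY),np.sin(TY)],e@[-np.sin(TY),np.cos(TY)])
print(telemetry.current_t())
s=vision.snapshot("scene")
a=ortho("top",im,.553,.019,.1,.13,1500)
cv2.imwrite("pics/p1.png",np.hstack([a,cv2.resize(s[180:310,200:400],(600,390))])[:,190:,::-1] if 0 else cv2.resize(np.hstack([a,cv2.resize(s[180:310,200:400],(600,390))]),(790,311))[:,:,::-1])
E
```

```text
pick hit False opening 0.059858439019245036
lifted 0.059820398038551895 [-0.1784691  -0.11417071 -3.19241789]
place hit True [0.55672502 0.01906023 0.06051687]
amber_center [0.5549 0.0209 0.0492] 0.58 0.0016548189139340128 0.0015203862542412963
clear_center [0.4891 0.0381 0.0516] 0.85 -0.06616021468209421 0.006678023152042418
12.0167
```

View pics/p1.png

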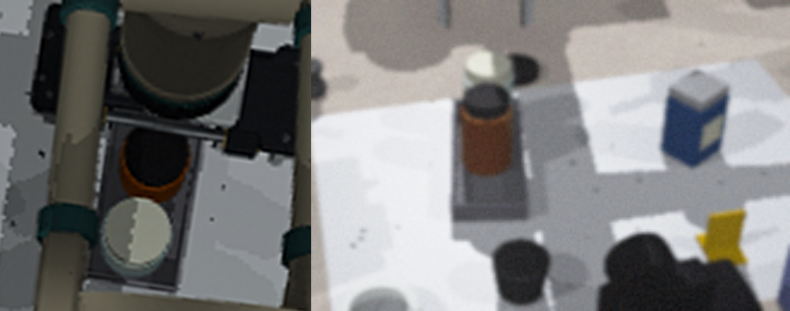

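The picture shows the amber jar standing upright in the tray beside the clear jar, at about tray x = 0.002–0.004. The tin comes next; its grip width will show which side is held.

```bash
python3 - <<'E'
from h import *
pick(.580,.266,np.deg2rad(-58))
s=vision.snapshot("scene")
p=telemetry.current_ee_pos()
d=models.mark_of("tin_center","scene"); print(p,d[0]["at"],d[0]["score"],telemetry.current_t())
u=proj("scene",p)[0].astype(int)
cv2.imwrite("pics/t1.png",cv2.resize(s[max(u[1]-60,0):u[1]+90,u[0]-90:u[0]+90],(720,600))[:,:,::-1])
E
```

```text
pick hit False opening 0.05790539392149778
lifted 0.057738427897070725 [-0.75418122 -0.22783805 -2.9828913 ]
[0.578993   0.26559724 0.2180964 ] [0.5817, 0.2649, 0.2149] 0.88 16.475
```

View pics/t1.png

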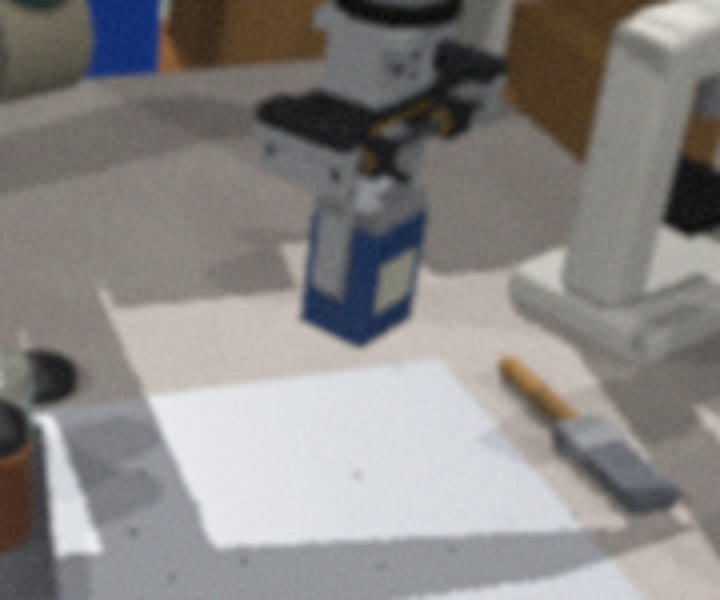

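The grip width is 58 mm, so the jaws hold the correct side. The tin hangs upright and centred to about 2 mm. I'll place it.

```bash
python3 - <<'E'
from h import *
place(.066,0)
r.move_to([.57,-.30,.27],best([.57,-.30,.27],np.deg2rad(3.2)))
im=vision.snapshot("top")
for n in ("amber_center","clear_center","tin_center"): 
    d=models.mark_of(n,"top")
    if d: p=np.array(d[0]["at"]);e=p[:2]-TR;print(n,p,d[0]["score"],e@[np.cos(TY),np.sin(TY)],e@[-np.sin(TY),np.cos(TY)])
s=vision.snapshot("scene")
for n in ("amber_center","clear_center","tin_center","handle"): 
    d=models.mark_of(n,"scene")
    if d: p=np.array(d[0]["at"]);e=p[:2]-TR;print(n,p,d[0]["score"],e@[np.cos(TY),np.sin(TY)],e@[-np.sin(TY),np.cos(TY)])
print(telemetry.current_t())
a=ortho("top",im,.553,.019,.1,.13,1500)
cv2.imwrite("pics/p2.png",cv2.resize(np.hstack([a,cv2.resize(s[180:310,200:400],(600,390))]),(790,311))[:,:,::-1])
E
```

```text
place hit True [0.6182886  0.00778987 0.06060223]
amber_center [0.5368 0.4911 0.0019] 0.66 -0.10022630182037057 0.46090681099698666
clear_center [0.4928 0.036  0.0534] 0.89 -0.062144355389995735 0.005273432768312476
tin_center [0.6234 0.0104 0.0513] 0.76 0.07092836727110328 0.0034375450914090593
amber_center [0.5564 0.0167 0.0537] 0.79 0.0038816157743230494 -0.002343727582405043
tin_center [0.6172 0.0051 0.0561] 0.61 0.065775931776032 -0.0028856193433600755
handle [ 0.6129 -0.3118  0.148 ] 0.8 0.118207648083289 -0.3154476373894997
22.15
```

View pics/p2.png

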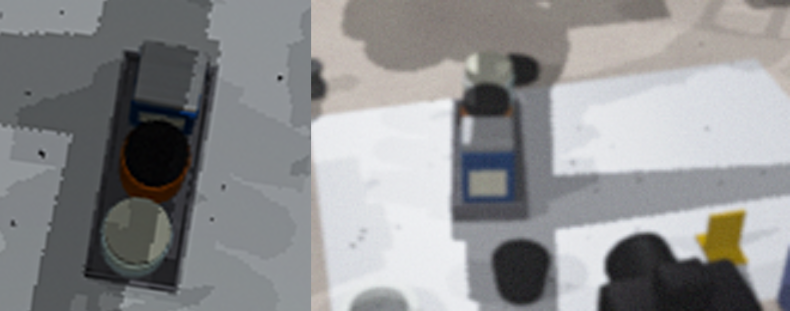

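All three exhibits stand in a row in the tray. Both placings made contact at the same height (0.0605), so they are on the floor, and the tops look level. The top network's "amber" hit at the brush is a false detection. Now I'll grip the handle and pull.

```bash
cat >> h.py <<'E'
LY=np.deg2rad(3.2); LU=np.array([np.cos(LY),np.sin(LY)])
def look(name):
    im=vision.snapshot("top"); K={}
    s=vision.snapshot("scene")
    for c in ("top","scene"):
        for n in ("index","mark_center"):
            d=models.mark_of(n,c); print(c,n,[(np.round(e["at"],4).tolist(),round(e["score"],2)) for e in d[:2]])
    a=ortho("top",im,.65,-.34,.115,.12,1650); b=ortho("scene",s,.65,-.34,.115,.12,1650)
    cv2.imwrite(name,np.clip(np.hstack([a,b])[:,:,::-1]*1.5,0,255).astype(np.uint8))
E
python3 - <<'E'
from h import *
x,y=.612,-.311
gripper_to(.06)
q=best([x,y,.22],LY); r.move_to([x,y,.23],q)
print("hit",r.move_l([x,y,.153],vel=.12,guard=10))
gripper_to(0.,40); p0=telemetry.current_ee_pos(); print("opening",telemetry.current_opening(),p0,telemetry.current_wrist_force())
t=np.array(p0); t[:2]-=.039*LU
r.move_l(t,vel=.05); r.hold(.3)
p=telemetry.current_ee_pos(); print((p-p0)[:2]@LU,p,telemetry.current_opening(),telemetry.current_wrist_force())
look("pics/s1.png"); print(telemetry.current_t())
E
```

```text
hit False
opening 0.01355584463497081 [ 0.61323777 -0.3109431   0.15303201] [ 4.64808432  0.04713608 -1.05326131]
-0.03684730905955365 [ 0.57646902 -0.31337747  0.15302811] 0.013687597246344406 [ 8.67880962 -0.70814699 -3.96346362]
top index [([0.6699, -0.3539, 0.1098], 0.73)]
top mark_center [([0.5541, 0.0176, 0.0039], 0.26)]
scene index [([0.6699, -0.3592, 0.1122], 0.61), ([0.3569, -0.1834, -0.0033], 0.2)]
scene mark_center [([0.6672, -0.3539, 0.1146], 0.41)]
26.075
```

View pics/s1.png

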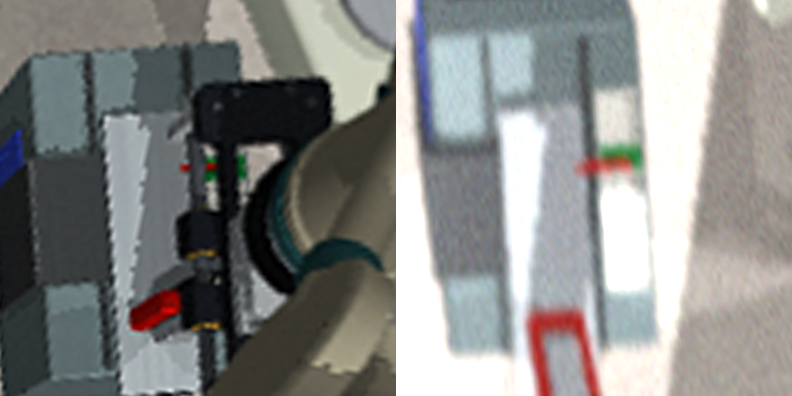

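In the top view the index at row 168 lies over the green band at rows 155–178. In the scene view it sits at row 165 against a band centre of about 158. Correcting both for the index's height puts it about 1 mm from the centre. The measured travel (36.8 mm against the 38.7 mm needed) puts it within about 2 mm. Both are well inside ±7 mm, so I'll check the hold is steady and hand in.

```bash
python3 - <<'E'
from h import *
p=telemetry.current_ee_pos(); r.hold(.5); print(telemetry.current_ee_pos()-p,telemetry.current_wrist_force(),telemetry.current_opening(),telemetry.current_t())
r.sign_off()
E
```

```text
[ 2.06591565e-05 -1.25622189e-05 -2.88985886e-06] [ 8.25192917 -0.25282486 -3.85948589] 0.013926150018692442 26.575
the job is handed in; nothing more can be done
```

The amber jar and the blue tin now stand in the tray in a row with the clear jar. I handed the job in at 26.6 s, with the gripper still holding the shutter handle. No verdict is reported, so these are my last checks:

- **Exhibits:** All three looked upright in both cameras, at about −0.064, 0.003 and 0.067 m along the tray. Both placings made contact at the same height, so the amber jar and tin are on the floor. I did not look at the exhibits again after pulling the shutter, but the arm did not go near them.
- **Shutter:** The index is over the green band. The two images together put it about 1 mm past the band's centre, and the measured travel puts it about 2 mm short (36.8 mm pulled against 38.7 mm needed). Both are well inside ±7 mm.
- **Hold:** The slide held still, with under 0.03 mm of drift in 0.5 s. The wrist force was about 8 N, roughly the spring's pull at that travel, and the grip was set to 40 N.
- **Disagreements:** The top camera's network reported the amber jar at the brush and, with the arm in view, put the green band in the tray. I discarded both as false detections because the pictures contradicted them.
- **Bystanders:** None should have moved. I planned the paths clear of them and no descent onto an object hit anything, but I did not measure them again at the end.

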